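# Centre a solder reel on the pan of a reel scale

### The arm

A 7-joint arm with a two-finger parallel gripper is mounted at the origin on the work surface; the furniture and walls round the work are solid. World frame = base frame: x ahead of the robot, y to its left, z up, the work surface at z = 0. Lengths are in m, angles in degrees, forces in N, time in s.
With the tool pointing down it reaches from about 0.425 to 1.025 m from the base axis. Payload 3.6 kg.
Tool frame: the origin (TCP) lies on the front face of the gripper's body, between the roots of the fingers; the fingertips stand 73 mm ahead of it and the grasp point (between the pads) lies 54 mm ahead of it; z points along the fingers, y is the direction in which the jaws open and shut (so a half turn about z gives the same grasp; the last joint's range is limited). The gripper opens to 85 mm and grips with 20 to 120 N. Pads are 22 mm wide; open, the fingers measure 114 mm over their backs; the gripper's body (76 mm by 85 mm) begins 54 mm behind the grasp point. The pads swing forward as they close: fully open they stand 13 mm farther back than shut.
Start: joints at [60.877, 33.873, 2.773, 92.16, -1.908, 54.013, -1.931], TCP at [0.292, -0.664, 0.304] pointing down, gripper open.
Joint ranges: [-153.93, 153.93], [-27.13, 128.08], [-72.61, 78.16], [10.71, 143.7], [-87.88, 267.88], [4.46, 118.87], [-176.78, 176.78]. Speed limits (degrees/s): [147.25, 147.25, 180, 180, 180, 180, 180].

### API

Orientations are given as [roll, pitch, yaw] about the fixed x, y, z axes, in that order (R = Rz(yaw) Ry(pitch) Rx(roll)).
In Python, from cell import robot gives the robot as it stands.
- The arm moves only by the tool jog_arm, never from a script. Its argument "increments" is a list of rows, each a list of 7 numbers: the turn, a rotation vector about the tool's x, y, z in rad, then the shift along the tool's x, y, z in cm, then the gripper command: -1 is fully open, 1 is shut, values between are in proportion. A call has 1 to 20 rows; each row shifts and turns the pose as measured when the row begins, along the tool's axes as they then stand; what a row does not reach is not made up. A row lasts 1/8 s, in which the tool goes at most 62.5 mm and 10.7 degrees, less where a joint would pass 70% of its speed; a pose out of reach is approached as far as the arm can. A call with a gripper value outside its range is refused whole. The fingers move at their own pace and stop on an object; "squeeze" is the grip in N (left out, the last holds). Time passes only in rows, so rows that do not move let the fingers close. It gives the time, the measured TCP pose, the force and the opening at its end, in the units of the state.
- robot.sense(): the state, without advancing time (a new reading comes with each control period).
- robot.capture(name): name is "side" or "top" or "wrist"; returns the picture (400x640x3 uint8, blue, green, red); there is no depth.
- robot.calibration(name): a dict with "mtx" (3x3 intrinsics, pixels), "extrinsics" (4x4, takes a point from world to camera coordinates); the wrist camera has in their place "tool_from_camera" (4x4, takes a point from camera to tool coordinates, whose origin is the TCP and whose axes are the flange's). Camera axes: x right, y down, z forward; pixel columns grow to the right and rows downward; lengths in m; the calibration is good to about 2 mm. The wrist camera is an equidistant fisheye: a pixel r from the principal point sees the ray r / f radians off the axis. A picture is of the moment at which its call begins: read the wrist's pose just before it. calibration takes no time and is no camera call.
- robot.job_done(): hands the job in, once; it reports no verdict.
Trained networks look in the newest picture that a camera, given by its name, has taken for a name from the list of things; names that differ only in an ending like _2 or _b are one class to them, and where a whole thing is asked for, a point or a joint stands for the part that bears it (a point fixed in the world has none). Each returns a list of dicts, best first, with "score" (0 to 1); they miss things now and then, are a little off and sometimes report something else, mostly with a low value. They report only what shows in the picture. A call takes as long as a camera call.
- robot.boxes_of(camera, target): "box" ([centre column, centre row, width, height] in pixels, round what is visible of it).
The state is a dict: "clock": time; "joint_pos": joint angles; "dq": joint speeds; "effort": joint torques, N m; "ee_pos": TCP position; "tool_rot": TCP orientation; "wrist_force": force on the tool from outside, world axes, zero at the start; "moment": the same for the moment, N m; "finger_gap": finger opening in m.
Only numpy, scipy, OpenCV 4.12 (cv2) and the standard library are available. Lean on these libraries where they do the work, as an engineer would, in place of code of your own. Each camera call takes 0.05 s, during which the arm holds its last target.

### The job

Weigh the part-used solder reel: stand it upright on the small round pan of the bench scale, at first just short of the two locating pins, then slide it across the pan until it is home against both pins and hold it there for about half a second with a light, steady push of about 10 N, never more than 15 N. Let go so that it stays centred on the pan with no edge over the rim. Set it down gently and leave the label roll, the USB stick and the loupe where they are.

Things in the scene. Friction and masses are not known exactly. Their poses are not given: they have to be found in the camera images.
- reel_center (a point): Centre of the solder reel, half-way up: a spool of bare wire with two round black flanges, standing upright on one flange. Flange diameter 55 mm; treat it as an upright cylinder 55 mm across and 48 mm high (a thin wire end sticks up about 10 mm more and is not solid); the point is on its axis, 24 mm above its underside. Mass 0.25 to 0.37 kg, loose. z axis up along the reel's axis. Grasp it across the flanges.
- solder_reel: The same reel; origin at its underside, 2 mm off its axis (use reel_center for its position).
- scale: The bench scale: grey housing 130 x 112 mm, top 36 mm above the table, with a black console with a blank display at its front (-x of the scale; highest edge about 46 mm above the table). It stands fast and cannot be shifted. Origin at the table under the housing's centre; +x points from the display towards the pins, z up.
- pan: The scale's round steel pan, 68 mm across and 6 mm thick, rigid. Origin at the centre of its underside, 46 mm above the table and 20 mm from the scale's origin along the scale's +x; axes as the scale's.
- pan_center (a point): Centre of the pan's top face, 52 mm above the table; axes as the scale's (+x is the direction in which the reel is pushed home). With the reel home against both pins its axis passes through this point (edge of the reel 6.5 mm inside the rim).
- left_pin: Left locating pin on the pan: rigid upright dowel of dark polished steel 6 mm in diameter, 28 mm high. Origin at its foot on the pan's top face, 21.6 mm along +x and 21.6 mm along +y from the pan's centre (pan axes). A reel that meets one pin first can hang there by friction; coax it sideways, giving way to the side force, until both pins carry alike.
- right_pin: Right locating pin, same size; foot 21.6 mm along +x and 21.6 mm along -y from the pan's centre. Between them the pins take the reel like a 90 degree V; the pan is open on the other sides. The pins are slippery (friction about 0.3), pan and reel less so (about 0.6).
- label_roll: Bystander: white roll of labels lying flat, 64 mm across, 30 mm high, loose; origin at its underside.
- usb_stick: Bystander: yellow USB stick lying flat, 18 x 50 x 9 mm, loose; origin at its underside.
- loupe: Bystander: black eye loupe standing on its wide end, 37 mm across, 34 mm high, loose; origin at its underside.

How it is judged (in metres and radians):
On the way, in this order (a step that is already met when the one before it is completed fails the run):
1. the reel stands upright on the pan, short of both pins (no contact with them) (z of reel_center in the frame of pan_center between 0.021 and 0.027 m and angle between reel_center's own z axis and vertical below 0.06 rad and horizontal distance between reel_center and pan_center below 0.034 m and contact force between solder_reel and pan above 0.5 N and contact force between solder_reel and left_pin below 0.2 N and contact force between solder_reel and right_pin below 0.2 N), for 0.2 s.
2. standing on the pan, the reel is pressed against both pins at once, with more than 1.5 N on each, for 0.3 s (z of reel_center in the frame of pan_center between 0.021 and 0.027 m and angle between reel_center's own z axis and vertical below 0.06 rad and contact force between solder_reel and left_pin above 1.5 N and contact force between solder_reel and right_pin above 1.5 N), for 0.3 s.
At the end, for the whole second after the job is handed in: The reel stands at rest, upright (within 0.06 rad), on the pan's top face (height within 3 mm), its axis within 2.5 mm of the pan's centre, so that no edge overhangs (z of reel_center in the frame of pan_center between 0.021 and 0.027 m and angle between reel_center's own z axis and vertical below 0.06 rad and horizontal distance between reel_center and pan_center below 0.0025 m and linear speed of solder_reel below 0.01 m/s and contact force between solder_reel and pan above 0.5 N); the robot touches nothing.
It fails at once if a pin is pressed with more than 16 N (contact force between solder_reel and left_pin above 16 N or contact force between solder_reel and right_pin above 16 N).
It fails at once if the reel is set down hard on, or pressed down against, the pan: more than 30 N (contact force between solder_reel and pan above 30 N).
It fails at once if the label roll, the USB stick or the loupe is moved by more than 15 mm (distance of any of label_roll, usb_stick, loupe from where it was at the start of the episode above 0.015 m).
It also fails if it takes over 59 s, if anything falls off the work surface, if the arm or the gripper's body presses on something with over 40 N, if the wrist force passes 120 N, or if a joint passes its speed limit or range.

## Working session

There is one attempt and no reset: what is moved stays moved. The work goes in short steps, Python scripts to look and compute and a tool call to move; the robot and the scene stay as the last step left them, time stands still between calls to the robot, and variables do not carry over. Pictures are saved under pics/ and viewed, and the job is handed in when it is done.

Besides the shell and the picture viewer there is one more tool, called after ">>>" as name(argument=value, ...) on one line, values as JSON. jog_arm: Moves the arm, as the interface text tells. Its arguments: {"type":"object","properties":{"increments":{"type":"array","items":{"type":"array","items":{"type":"number"}}},"squeeze":{"type":"number"}},"required":["increments"]}

```bash
ls; mkdir -p pics
python3 - <<'E'
from cell import robot
import cv2,numpy as np
np.set_printoptions(precision=4,suppress=True)
print(robot.sense())
for n in ["side","top","wrist"]:
    im=robot.capture(n); cv2.imwrite(f"pics/{n}0.png",im)
    print(n,robot.calibration(n))
    for t in ["solder_reel","scale","pan","left_pin","label_roll","usb_stick","loupe"]:
        if n!="wrist": print(t,[(round(d['score'],2),np.round(d['box'],1).tolist()) for d in robot.boxes_of(n,t)[:3]])
print(robot.sense()['clock'])
E
```

```text
pics
{'clock': 0.0, 'joint_pos': array([60.8752, 33.9258,  2.7656, 92.2375, -1.9082, 54.0112, -1.9295]), 'dq': array([ 0.0184,  0.0191,  0.0434, -0.026 ,  0.034 , -0.0271, -0.0084]), 'effort': array([  0.0006, -54.8693,   1.5465, -19.8129,   0.0093,   0.0089,
         0.    ]), 'ee_pos': array([ 0.292 , -0.6629,  0.3027]), 'tool_rot': array([-179.8717,    0.006 ,   23.7749]), 'wrist_force': array([-0.5   , -0.0353,  0.6483]), 'moment': array([-0.0166, -0.0458,  0.0033]), 'finger_gap': 0.08557210515629772}
side {'mtx': array([[403.658 ,   0.    , 316.6837],
       [  0.    , 403.658 , 199.0957],
       [  0.    ,   0.    ,   1.    ]]), 'extrinsics': array([[-0.9994,  0.0339, -0.0121,  0.5457],
       [ 0.0304,  0.6188, -0.785 ,  0.0832],
       [-0.0191, -0.7848, -0.6194,  0.8408],
       [ 0.    ,  0.    ,  0.    ,  1.    ]])}
solder_reel [(0.91, [356.5, 177.7, 24.3, 26.0])]
scale [(0.89, [293.9, 188.9, 62.5, 40.6]), (0.66, [352.9, 177.8, 22.5, 27.7])]
pan [(0.81, [285.1, 178.2, 33.8, 21.0]), (0.31, [335.3, 278.9, 19.2, 23.1])]
left_pin [(0.25, [290.3, 267.8, 34.0, 33.1])]
label_roll
[... 447 characters left out ...]
    [ 0.    ,  0.    ,  0.    ,  1.    ]])}
solder_reel [(0.78, [383.1, 253.1, 23.6, 27.5])]
scale [(0.92, [369.8, 186.7, 57.5, 65.6])]
pan [(0.87, [368.9, 173.2, 31.5, 30.2])]
left_pin [(0.59, [282.8, 257.2, 17.8, 17.0])]
label_roll [(0.97, [252.2, 184.9, 32.9, 28.8])]
usb_stick [(0.52, [243.4, 224.4, 17.1, 14.7])]
loupe [(0.48, [282.1, 257.4, 19.9, 16.7])]
wrist {'mtx': array([[309.7069,   0.    , 316.1498],
       [  0.    , 309.7069, 197.9326],
       [  0.    ,   0.    ,   1.    ]]), 'tool_from_camera': array([[-0.0006, -0.9624, -0.2717,  0.0688],
       [ 1.    , -0.0004, -0.0008, -0.0005],
       [ 0.0007, -0.2717,  0.9624, -0.0702],
       [ 0.    ,  0.    ,  0.    ,  1.    ]])}
0.85
```

View images.

Run:
```python
import cv2
a=cv2.imread("pics/top0.png")[120:300,200:440]; cv2.imwrite("pics/top0c.png",cv2.resize(a,None,fx=3.3,fy=3.3,interpolation=cv2.INTER_CUBIC))
a=cv2.imread("pics/side0.png")[130:310,230:430]; cv2.imwrite("pics/side0c.png",cv2.resize(a,None,fx=3.3,fy=3.3,interpolation=cv2.INTER_CUBIC))
```

```text
(no output)
```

View pics/top0c.png

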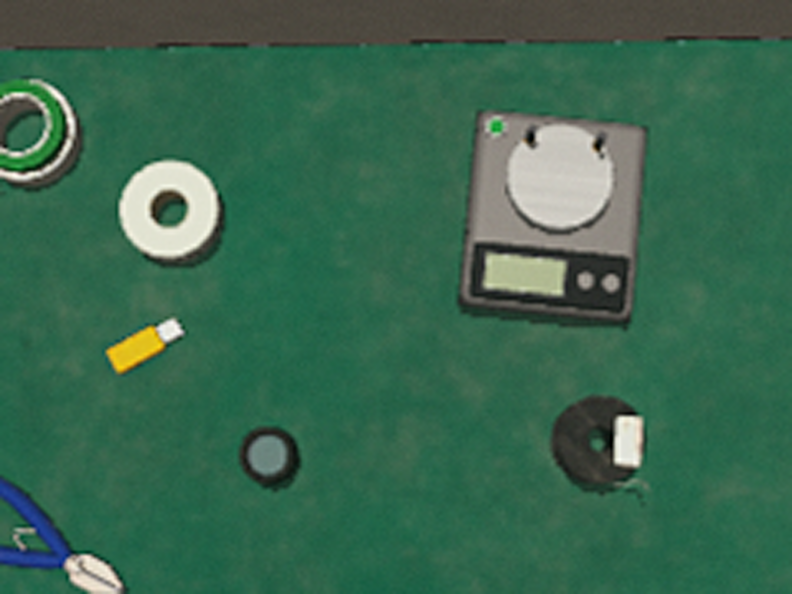

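View pics/side0c.png

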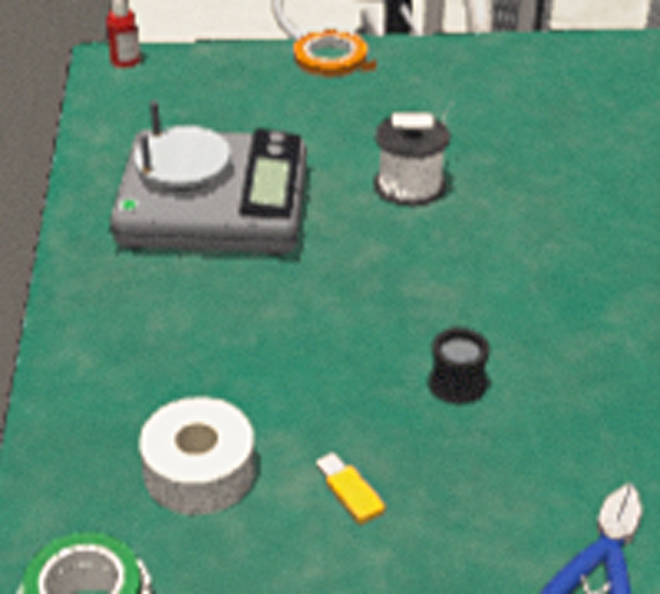

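View pics/wrist0.png

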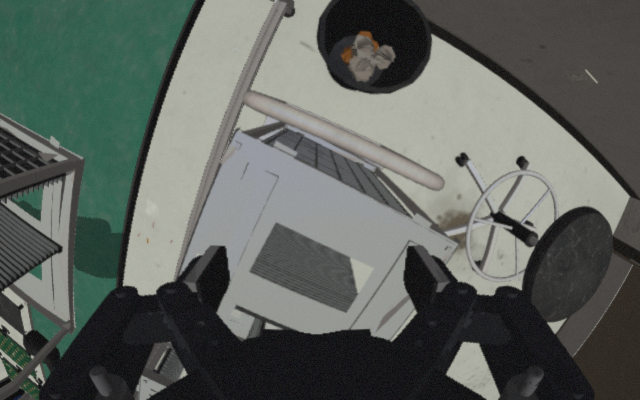

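View pics/top0.png

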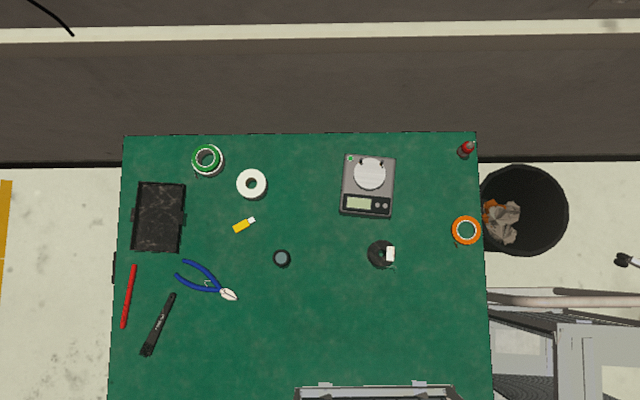

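```bash
cat > h.py <<'E'
import numpy as np
from cell import robot
from scipy.spatial.transform import Rotation as Ro
np.set_printoptions(precision=4,suppress=True)
def ray(n,u,v,s=None):
    c=robot.calibration(n);K=c['mtx']
    x=(u-K[0,2])/K[0,0];y=(v-K[1,2])/K[1,1]
    if n=='wrist':
        r=np.hypot(x,y);d=np.array([0,0,1.]) if r<1e-9 else np.array([np.sin(r)*x/r,np.sin(r)*y/r,np.cos(r)])
        T=c['tool_from_camera'];R=Ro.from_euler('xyz',s['tool_rot'],degrees=True).as_matrix()
        return np.array(s['ee_pos'])+R@T[:3,3],R@T[:3,:3]@d
    E=c['extrinsics'];R=E[:3,:3]
    return -R.T@E[:3,3],R.T@np.array([x,y,1.])
def at(n,u,v,z,s=None):
    o,d=ray(n,u,v,s);return o+d*(z-o[2])/d[2]
def proj(n,p,s=None):
    c=robot.calibration(n);K=c['mtx'];p=np.asarray(p,float)
    if n=='wrist':
        T=c['tool_from_camera'];R=Ro.from_euler('xyz',s['tool_rot'],degrees=True).as_matrix()
        q=T[:3,:3].T@(R.T@(p-np.array(s['ee_pos']))-T[:3,3])
        th=np.arctan2(np.hypot(q[0],q[1]),q[2]);h=np.hypot(q[0],q[1])+1e-12
        return np.array([K[0,2]+K[0,0]*th*q[0]/h,K[1,2]+K[1,1]*th*q[1]/h])
    q=c['extrinsics'][:3,:3]@p+c['extrinsics'][:3,3]
    return np.array([K[0,2]+K[0,0]*q[0]/q[2],K[1,2]+K[1,1]*q[1]/q[2]])
E
python3 - <<'E'
from h import *
f=lambda u,v:(200+u/3.3,120+v/3.3)
g=lambda u,v:(230+u/3.3,130+v/3.3)
print('pan',at('top',*f(560,177),.052),at('side',*g(183,156),.052))
a,b=at('top',*f(460,300),.036),at('top',*f(480,112),.036);print('edge',a,b,np.degrees(np.arctan2(*(b-a)[[1,0]])))
a,b=at('top',*f(630,315),.036),at('top',*f(647,125),.036);print('edge',a,b,np.degrees(np.arctan2(*(b-a)[[1,0]])))
l,r=at('top',*f(531,128),.080),at('top',*f(599,137),.080);print('pins',l,r,np.degrees(np.arctan2(*(l-r)[[1,0]]))-90)
print('reel',at('top',*f(598,443),.048),at('side',*g(412,135),.048))
for n,p in [('loupe',(268,455,.034)),('label',(170,209,.03)),('usb',(140,348,.009))]:print(n,at('top',*f(*p[:2]),p[2]))
print(at('top',466,231,0))
E
```

```text
pan [ 0.6105 -0.1866  0.052 ] [ 0.612  -0.1805  0.052 ]
edge [ 0.5344 -0.1223  0.036 ] [ 0.6581 -0.1373  0.036 ] -6.922881845555095
edge [ 0.5236 -0.2305  0.036 ] [ 0.648  -0.2458  0.036 ] -7.02084176898137
pins [ 0.6356 -0.1665  0.08  ] [ 0.6294 -0.2084  0.08  ] -8.483666574943697
reel [ 0.4423 -0.2061  0.048 ] [ 0.4475 -0.2042  0.048 ]
loupe [0.4371 0.0005 0.034 ]
label [0.5971 0.0658 0.03  ]
usb [0.5084 0.0877 0.009 ]
[ 0.4923 -0.3973  0.    ]
```

>>> jog_arm(increments=[[0,0,-0.13,0,0,0,-1],[0,0,-0.13,0,0,0,-1],[0,0,-0.13,0,0,0,-1],[0,0,-0.13,0,0,0,-1],[0,0,-0.13,0,0,0,-1],[0,0,-0.13,0,0,0,-1],[0,0,-0.13,0,0,0,-1],[0,0,-0.13,0,0,0,-1],[0,0,0,5,1,0,-1],[0,0,0,5,1,0,-1],[0,0,0,5,1,0.5,-1],[0,0,0,5,1,0.5,-1],[0,0,0,5,1,0.5,-1],[0,0,0,5,1,0.5,-1],[0,0,0,5,1,0.5,-1],[0,0,0,5,1,0.5,-1]])

```text
clock: 2.85
ee_pos: [0.4073, -0.268, 0.273]
tool_rot: [179.7, 0.5, 84.6]
wrist_force: [0.8, 0.1, -0.0]
finger_gap: 0.0852
```

>>> jog_arm(increments=[[0,0,0.02,3.3,1.5,1,-1],[0,0,0,3.3,1.5,1,-1],[0,0,0,0,0,0,-1]])

```text
clock: 3.22
ee_pos: [0.4467, -0.1993, 0.2531]
tool_rot: [179.5, 0.5, 83.9]
wrist_force: [-0.5, 0.1, 1.3]
finger_gap: 0.0852
```

Run:
```python
from h import *
import cv2
s=robot.sense();print(s)
im=robot.capture("wrist");cv2.imwrite("pics/w1.png",im)
for t in ["solder_reel","scale","pan","left_pin"]: print(t,[(round(d['score'],2),np.round(d['box'],1).tolist()) for d in robot.boxes_of("wrist",t)[:3]])
import pickle;pickle.dump(s,open('s1.pkl','wb'))
```

```text
{'clock': 3.225, 'joint_pos': array([ 31.5527,  21.998 , -16.526 , 124.4177,  11.5363,  34.3943,
         0.5932]), 'dq': array([ 1.4037, -0.7375,  2.9599,  0.0954,  1.1204,  0.7459, -0.1982]), 'effort': array([ -1.0611, -36.4711,  -2.2185, -13.7659,  -0.0638,  -0.1081,
        -0.0984]), 'ee_pos': array([ 0.4467, -0.1993,  0.2531]), 'tool_rot': array([179.5174,   0.4623,  83.9195]), 'wrist_force': array([-0.4505,  0.0743,  1.2817]), 'moment': array([-0.0497,  0.0325,  0.0306]), 'finger_gap': 0.08522711171223965}
solder_reel [(0.72, [316.1, 192.8, 61.5, 67.6])]
scale [(0.75, [453.3, 152.2, 130.9, 111.9])]
pan [(0.85, [482.4, 157.4, 67.3, 64.1])]
left_pin [(0.59, [508.6, 143.5, 19.4, 8.0])]
```

View pics/w1.png

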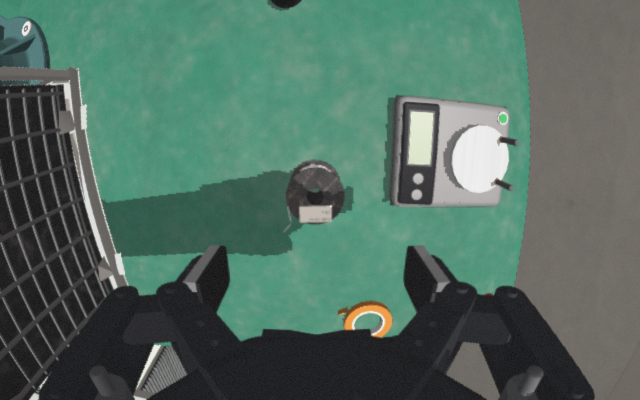

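Run:
```python
import cv2,numpy as np
im=cv2.imread("pics/w1.png")
a=cv2.resize(im[150:235,275:360],None,fx=6,fy=6,interpolation=cv2.INTER_CUBIC)
b=cv2.resize(im[85:215,385:525],None,fx=5,fy=5,interpolation=cv2.INTER_CUBIC)
cv2.imwrite("pics/w1a.png",a);cv2.imwrite("pics/w1b.png",b)
```

```text
(no output)
```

View pics/w1a.png

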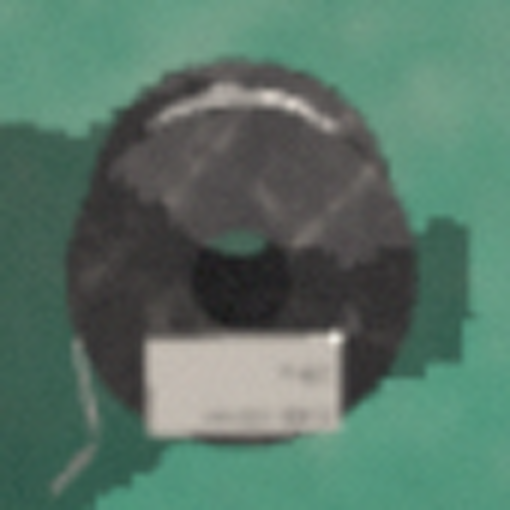

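View pics/w1b.png

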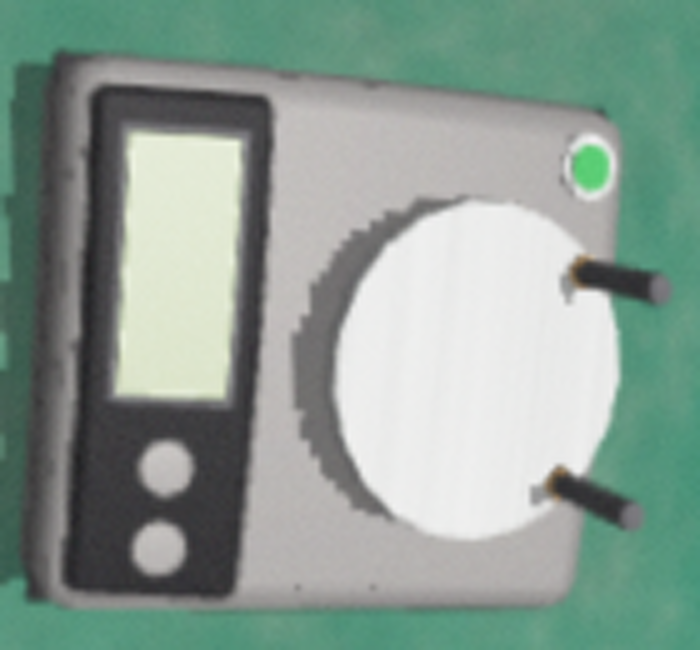

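Run:
```python
from h import *
import pickle
s=pickle.load(open('s1.pkl','rb'))
A=lambda u,v,z:at('wrist',275+u/6,150+v/6,z,s)
B=lambda u,v,z:at('wrist',385+u/5,85+v/5,z,s)
from scipy.optimize import least_squares
def circ(P):
    P=np.array(P)[:,:2];r=least_squares(lambda q:np.hypot(*(P-q[:2]).T)-q[2],[*P.mean(0),.03]);return r.x
print('reel',circ([A(67,268,.048),A(415,268,.048),A(241,442,.048),A(120,395,.048),A(365,395,.048),A(90,345,.048),A(395,345,.048)]))
print('pan',circ([B(334,370,.052),B(620,370,.052),B(487,200,.052),B(465,540,.052),B(375,260,.052),B(375,487,.052)]))
l,r=B(659,289,.080),B(632,515,.080);print(l,r,(l+r)/2,np.linalg.norm(l-r),np.degrees(np.arctan2(*(l-r)[[1,0]]))-90)
l,r=B(580,270,.052),B(560,483,.052);print(l,r,(l+r)/2,np.linalg.norm(l-r),np.degrees(np.arctan2(*(l-r)[[1,0]]))-90)
l,r=B(270,95,.044),B(235,598,.044);print(np.degrees(np.arctan2(*(l-r)[[1,0]]))-90)
```

```text
reel [ 0.4463 -0.2081  0.0266]
pan [ 0.613  -0.1867  0.0339]
[ 0.636  -0.1678  0.08  ] [ 0.6314 -0.2105  0.08  ] [ 0.6337 -0.1891  0.08  ] 0.04287697512447479 -6.2313852433240555
[ 0.6362 -0.1676  0.052 ] [ 0.6322 -0.2111  0.052 ] [ 0.6342 -0.1893  0.052 ] 0.043685449746715135 -5.3057212552960635
-6.116062738308614
```

```bash
cat >> h.py <<'E'
def delta(p,yaw,s=None):
    s=s or robot.sense()
    R=Ro.from_euler('xyz',s['tool_rot'],degrees=True);G=Ro.from_euler('xyz',[180,0,yaw],degrees=True)
    print('clk',s['clock'],'shift cm',R.as_matrix().T@(np.array(p)-s['ee_pos'])*100,'rot',(R.inv()*G).as_rotvec(),'F',s['wrist_force'],'gap',s['finger_gap'])
E
python3 - <<'E'
from h import *
delta([.4463,-.2081,.09],83.7)
E
```

```text
clk 3.475 shift cm [-0.2427  0.097  16.3498] rot [ 0.0079  0.0103 -0.0049] F [-0.5333  0.7161 -0.1982] gap 0.08564420762903466
```

>>> jog_arm(increments=[[0.008,0.01,-0.005,-0.25,0.1,3,-1],[0,0,0,0,0,3,-1],[0,0,0,0,0,2,-1],[0,0,0,0,0,0,-1],[0,0,0,0,0,0,-1]])

```text
clock: 4.1
ee_pos: [0.4447, -0.214, 0.1738]
tool_rot: [179.7, 0.2, 83.0]
wrist_force: [-0.4, 0.4, -0.2]
finger_gap: 0.0853
```

Run:
```python
from h import *
import cv2
s=robot.sense();print(s['ee_pos'],s['tool_rot'],s['dq'])
im=robot.capture("wrist");cv2.imwrite("pics/w2.png",im)
import pickle;pickle.dump(s,open('s2.pkl','wb'))
cx,cy=proj('wrist',[.4463,-.2081,.048],s);print(cx,cy)
for a in np.linspace(0,2*np.pi,72):
    u,v=proj('wrist',[.4463+.0275*np.cos(a),-.2081+.0275*np.sin(a),.048],s)
    im[int(round(v)),int(round(u))]=(0,0,255)
c=im[max(0,int(cy)-80):int(cy)+80,int(cx)-100:int(cx)+100];print(max(0,int(cy)-80),int(cx)-100)
cv2.imwrite("pics/w2c.png",cv2.resize(c,None,fx=4,fy=3.7 if 0 else 4)[:600])
```

```text
[ 0.4447 -0.214   0.1738] [179.7396   0.2429  83.0011] [ 0.5546  0.1468  0.2474  0.1226  0.1051  0.2279 -0.0644]
317.2175063886857 208.81679103620476
128 217
```

View pics/w2c.png

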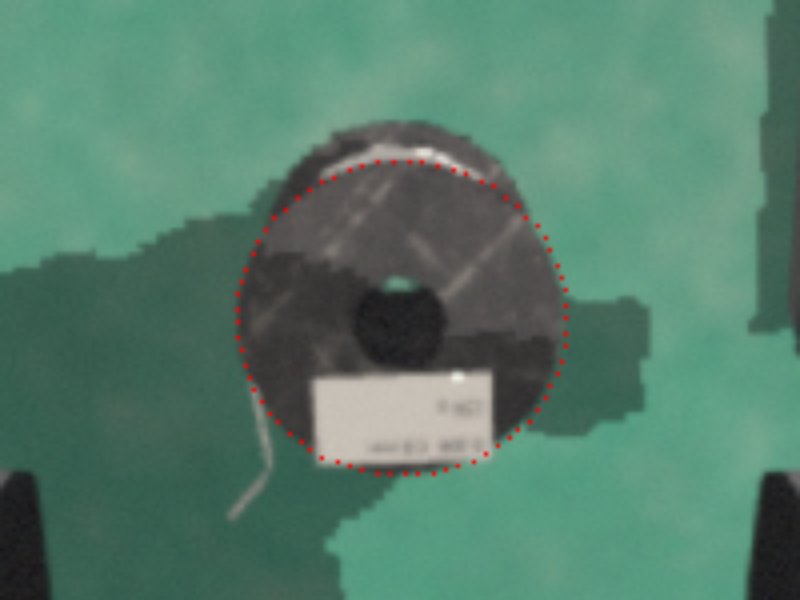

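Run:
```python
from h import *
delta([.4463,-.2081,.09],83.7)
```

```text
clk 4.15 shift cm [0.634  0.0463 8.3838] rot [ 0.0046  0.0044 -0.0121] F [-1.0175  0.0898  0.1323] gap 0.08554977032114189
```

>>> jog_arm(increments=[[0.005,0.004,-0.012,0.65,0,0,-1],[0,0,0,0,0,2,-1],[0,0,0,0,0,2,-1],[0,0,0,0,0,2,-1],[0,0,0,0,0,0,-1],[0,0,0,0,0,0,-1]])

```text
clock: 4.9
ee_pos: [0.4496, -0.2067, 0.1175]
tool_rot: [179.4, 0.1, 83.9]
wrist_force: [0.1, -0.7, 0.4]
finger_gap: 0.0855
```

Run:
```python
from h import *
delta([.4463,-.2081,.09],83.7)
```

```text
clk 4.9 shift cm [-0.1741 -0.3391  2.7425] rot [0.0099 0.0013 0.0031] F [ 0.0588 -0.7141  0.3909] gap 0.08554508593829002
```

>>> jog_arm(increments=[[0.01,0,0.003,-0.2,-0.3,1.4,-1],[0,0,0,0,0,1.2,-1],[0,0,0,0,0,0,-1],[0,0,0,0,0,0,-1]])

```text
clock: 5.4
ee_pos: [0.447, -0.2088, 0.091]
tool_rot: [179.9, 0.1, 83.7]
wrist_force: [-0.8, -0.7, 1.0]
finger_gap: 0.0853
```

Run:
```python
from h import *
delta([.4463,-.2081,.09],83.7)
```

```text
clk 5.4 shift cm [ 0.0626 -0.0822  0.0969] rot [ 0.0016  0.0018 -0.0003] F [-0.814  -0.6885  1.0292] gap 0.08534658128158742
```

>>> jog_arm(increments=[[0,0,0,0.05,-0.08,0.1,1],[0,0,0,0,0,0,1],[0,0,0,0,0,0,1],[0,0,0,0,0,0,1],[0,0,0,0,0,0,1],[0,0,0,0,0,0,1]], squeeze=30)

```text
clock: 6.15
ee_pos: [0.4461, -0.2081, 0.0903]
tool_rot: [179.9, 0.1, 83.7]
wrist_force: [-0.6, 0.6, -1.6]
finger_gap: 0.0542
```

>>> jog_arm(increments=[[0,0,0,0,0,-1,1],[0,0,0,0,0,-2,1],[0,0,0,0,0,-2.5,1],[0,0,0,0,0,-2.5,1],[0,0,0,0,0,0,1],[0,0,0,0,0,0,1]])

```text
clock: 6.9
ee_pos: [0.4445, -0.2078, 0.1736]
tool_rot: [-180.0, 0.1, 83.7]
wrist_force: [-0.6, -0.2, -2.9]
finger_gap: 0.0541
```

Run:
```python
from h import *
import cv2,pickle
c,sn=np.cos(np.radians(-6.3)),np.sin(np.radians(-6.3))
P=np.array([.6128,-.1868]);t=P-.012*np.array([c,sn]);print(t)
delta([*t,.165],83.7)
s=robot.sense();im=robot.capture("wrist");cv2.imwrite("pics/w3.png",im);pickle.dump(s,open('s3.pkl','wb'));print(s['ee_pos'],s['moment'])
```

```text
[ 0.6009 -0.1855]
clk 6.9 shift cm [ 3.9483 15.2922  0.8437] rot [-0.0004  0.002  -0.0006] F [-0.5618 -0.1927 -2.9324] gap 0.05413175768380494
[ 0.4445 -0.2078  0.1736] [-0.0358 -0.0574  0.0214]
```

View pics/w3.png

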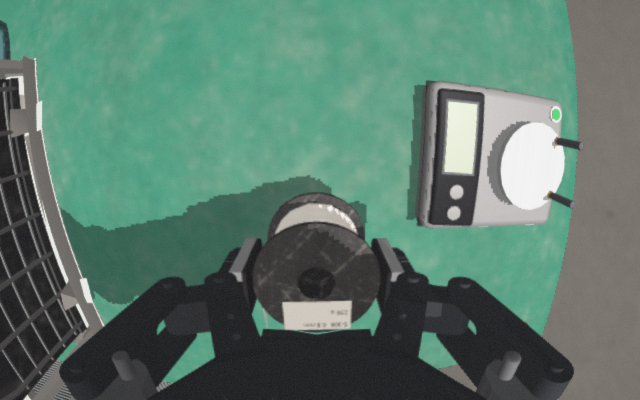

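>>> jog_arm(increments=[[0,0,0,0.4,1.5,0,1],[0,0,0,0.8,3,0,1],[0,0,0,0.8,3,0,1],[0,0,0,0.8,3,0,1],[0,0,0,0.5,2,0,1],[0,0,0,0,0,0,1],[0,0,0,0,0,0,1]])

```text
clock: 7.82
ee_pos: [0.5789, -0.1849, 0.1661]
tool_rot: [-179.5, -0.1, 83.8]
wrist_force: [-0.8, 0.6, -3.2]
finger_gap: 0.054
```

Run:
```python
from h import *
import cv2,pickle
delta([.6009,-.1855,.165],83.7)
s=robot.sense();im=robot.capture("wrist");pickle.dump(s,open('s4.pkl','wb'));print(s['ee_pos'],s['tool_rot'],s['dq'])
cv2.imwrite("pics/w4raw.png",im)
R=Ro.from_euler('xyz',s['tool_rot'],degrees=True).as_matrix()
def dr(C,r,z,col,im):
    for a in np.linspace(0,2*np.pi,200):
        u,v=proj('wrist',[C[0]+r*np.cos(a),C[1]+r*np.sin(a),z],s)
        if 0<=v<399 and 0<=u<639: im[int(round(v)),int(round(u))]=col
dr(s['ee_pos'],.0275,s['ee_pos'][2]-.0423,(0,0,255),im)
dr([.6128,-.1868],.034,.052,(255,0,0),im)
for sg in (1,-1):
    a=np.radians(-6.3);q=np.array([.6128,-.1868])+.0216*np.array([np.cos(a),np.sin(a)])+sg*.0216*np.array([-np.sin(a),np.cos(a)])
    dr(q,.003,.052,(0,200,255),im);dr(q,.003,.080,(0,200,255),im)
cv2.imwrite("pics/w4.png",cv2.resize(im[150:350,210:430],None,fx=3,fy=3))
```

```text
clk 7.825 shift cm [0.1794 2.1975 0.0891] rot [-0.0082 -0.0016  0.0018] F [-0.764   0.5587 -3.2263] gap 0.05400741835740556
[ 0.5789 -0.1849  0.1661] [-179.5316   -0.0922   83.8037] [-0.498   0.7437 -0.1536 -0.7625 -0.0354 -0.4801 -0.0821]
```

View pics/w4.png

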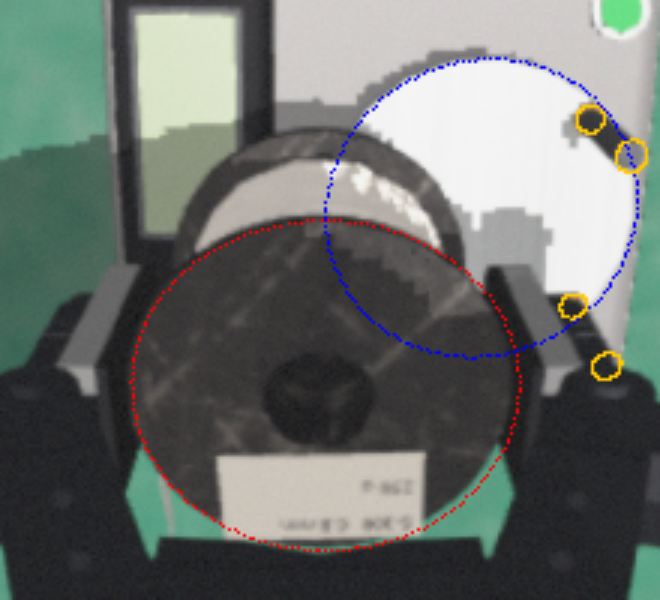

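>>> jog_arm(increments=[[-0.008,0,0.002,0.2,1.2,0,1],[0,0,0,0,1.0,0.6,1],[0,0,0,0,0,0.8,1],[0,0,0,0,0,0,1],[0,0,0,0,0,0,1]])

```text
clock: 8.5
ee_pos: [0.6003, -0.1863, 0.1505]
tool_rot: [-179.9, -0.1, 83.6]
wrist_force: [0.0, -0.4, -2.8]
finger_gap: 0.0543
```

Run:
```python
from h import *
delta([.6009,-.1855,.1423],83.7)
```

```text
clk 8.5 shift cm [0.0871 0.0559 0.8175] rot [-0.0019 -0.0011 -0.0022] F [ 0.0018 -0.4155 -2.7571] gap 0.05433353743632686
```

>>> jog_arm(increments=[[-0.002,0,-0.002,0.1,0.05,0.4,1],[0,0,0,0,0,0.2,1],[0,0,0,0,0,0,1],[0,0,0,0,0,0,1]])

```text
clock: 9.0
ee_pos: [0.6005, -0.1853, 0.1444]
tool_rot: [180.0, -0.1, 83.7]
wrist_force: [-1.1, -0.5, -2.3]
finger_gap: 0.054
```

Run:
```python
from h import *
delta([.6009,-.1855,.1423],83.7)
```

```text
clk 9.0 shift cm [-0.0139  0.0427  0.2051] rot [ 0.0001 -0.001  -0.0002] F [-1.1268 -0.5327 -2.291 ] gap 0.053991098850632954
```

>>> jog_arm(increments=[[0,0,0,0,0,0.1,1],[0,0,0,0,0,0.05,1],[0,0,0,0,0,0,1]])

```text
clock: 9.38
ee_pos: [0.6006, -0.1854, 0.143]
tool_rot: [180.0, -0.1, 83.7]
wrist_force: [-0.4, -0.0, -2.0]
finger_gap: 0.0543
```

>>> jog_arm(increments=[[0,0,0,0,0,0.05,1],[0,0,0,0,0,0.0,1]])

```text
clock: 9.62
ee_pos: [0.6007, -0.1854, 0.1425]
tool_rot: [180.0, -0.1, 83.7]
wrist_force: [0.1, -0.2, -2.8]
finger_gap: 0.0539
```

>>> jog_arm(increments=[[0,0,0,0,0,0.05,1],[0,0,0,0,0,0.0,1]])

```text
clock: 9.88
ee_pos: [0.6007, -0.1854, 0.1425]
tool_rot: [180.0, -0.0, 83.7]
wrist_force: [0.2, -0.4, -1.9]
finger_gap: 0.0538
```

>>> jog_arm(increments=[[0,0,0,0,0,0.05,1],[0,0,0,0,0,0.05,1]])

```text
clock: 10.12
ee_pos: [0.6008, -0.1853, 0.1424]
tool_rot: [180.0, -0.0, 83.7]
wrist_force: [-3.1, 1.0, 4.7]
finger_gap: 0.0542
```

>>> jog_arm(increments=[[0,0,0,0,0,0,-0.6],[0,0,0,0,0,0,-0.6],[0,0,0,0,0,0,-0.6],[0,0,0,0,0,0,-0.6]])

```text
clock: 10.62
ee_pos: [0.6018, -0.1856, 0.1422]
tool_rot: [179.8, -0.0, 83.7]
wrist_force: [0.2, 0.2, -0.4]
finger_gap: 0.0685
```

```bash
cat > ov.py <<'E'
from h import *
import cv2,sys
def ov(name,reel,pan=(.6128,-.1868),yaw=-6.3,crop=(120,350,200,440),k=2.6):
    s=robot.sense();im=robot.capture("wrist");cv2.imwrite(f"pics/{name}raw.png",im)
    print(s['clock'],s['ee_pos'],s['tool_rot'],s['wrist_force'],s['finger_gap'])
    big=cv2.resize(im[crop[0]:crop[1],crop[2]:crop[3]],None,fx=k,fy=k,interpolation=cv2.INTER_CUBIC)
    def dr(C,r,z,col):
        for a in np.linspace(0,2*np.pi,150):
            u,v=proj('wrist',[C[0]+r*np.cos(a),C[1]+r*np.sin(a),z],s)
            cv2.circle(big,(int((u-crop[2]+.5)*k),int((v-crop[0]+.5)*k)),0,col,-1)
    dr(reel,.0275,.100,(0,0,255));dr(reel,.0275,.052,(255,0,255));dr(pan,.034,.052,(255,0,0))
    a=np.radians(yaw)
    for sg in (1,-1):
        q=np.array(pan)+.0216*np.array([np.cos(a),np.sin(a)])+sg*.0216*np.array([-np.sin(a),np.cos(a)])
        dr(q,.003,.052,(0,200,255));dr(q,.003,.080,(0,200,255))
    cv2.imwrite(f"pics/{name}.png",big)
E
python3 - <<'E'
from ov import *
ov('w5',(.6008,-.1853))
E
```

```text
10.625 [ 0.6018 -0.1856  0.1422] [179.8132  -0.0276  83.685 ] [ 0.2172  0.1752 -0.3897] 0.06850770960726156
```

View pics/w5.png

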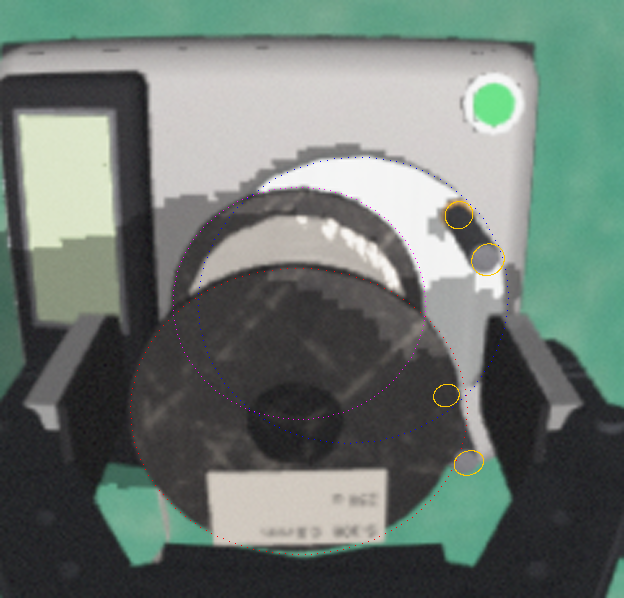

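>>> jog_arm(increments=[[0.003,0,0,0,0,0.3,-0.6],[0,0,0,0,0,0.3,-0.6],[0,0,0,0,0.3,0,-0.6],[0,0,0,0,0.2,0,-0.6],[0,0,0,0,0,0,-0.6]])

```text
clock: 11.3
ee_pos: [0.6072, -0.1861, 0.1356]
tool_rot: [-180.0, -0.0, 83.7]
wrist_force: [0.7, 0.5, -0.1]
finger_gap: 0.0685
```

Run:
```python
from h import *
delta([.6128,-.1868,.1362],83.7)
```

```text
clk 11.3 shift cm [-0.0059  0.5603 -0.0638] rot [-0.     -0.0006 -0.0002] F [ 0.7116  0.5126 -0.1433] gap 0.06854249172513084
```

>>> jog_arm(increments=[[0,0,0,0,0.2,0,-0.6],[0,0,0,0,0.2,0,-0.6],[0,0,0,0,0.2,0,-0.6],[0,0,0,0,0.2,0,-0.6]])

```text
clock: 11.8
ee_pos: [0.6128, -0.187, 0.1353]
tool_rot: [-179.6, -0.0, 83.7]
wrist_force: [-1.8, 0.2, 2.1]
finger_gap: 0.0686
```

Run:
```python
from h import *
delta([.6195,-.1876,.1362],83.7)
```

```text
clk 11.8 shift cm [ 0.0123  0.6743 -0.0953] rot [-0.0067 -0.0001 -0.0006] F [-1.8461  0.238   2.0609] gap 0.06856122209575473
```

>>> jog_arm(increments=[[-0.006,0,0,0,0.15,-0.08,-0.6],[0,0,0,0,0.15,0,-0.6],[0,0,0,0,0.1,0,-0.6]])

```text
clock: 12.18
ee_pos: [0.6173, -0.1875, 0.136]
tool_rot: [180.0, -0.0, 83.7]
wrist_force: [-1.4, 0.7, 1.1]
finger_gap: 0.0684
```

Run:
```python
from h import *
delta([.6195,-.1876,.1362],83.7)
```

```text
clk 12.175 shift cm [ 0.009   0.2155 -0.0235] rot [ 0.0003 -0.0002 -0.0005] F [-1.3541  0.6544  1.1113] gap 0.06843309130995769
```

>>> jog_arm(increments=[[0,0,0,0,0.08,0,-0.6],[0,0,0,0,0.05,0,-0.6]])

```text
clock: 12.42
ee_pos: [0.6187, -0.1876, 0.1359]
tool_rot: [180.0, -0.0, 83.7]
wrist_force: [-0.9, 0.4, 2.0]
finger_gap: 0.0682
```

>>> jog_arm(increments=[[0,0,0,0,0.05,0,-0.6]])

```text
clock: 12.55
ee_pos: [0.6192, -0.1877, 0.1359]
tool_rot: [-180.0, -0.0, 83.7]
wrist_force: [-2.3, 1.0, 1.3]
finger_gap: 0.068
```

>>> jog_arm(increments=[[0,0,0,0,0.05,0,-0.6]])

```text
clock: 12.68
ee_pos: [0.6193, -0.1877, 0.1359]
tool_rot: [-179.9, -0.0, 83.7]
wrist_force: [-2.9, 1.2, 1.9]
finger_gap: 0.0685
```

Slowing: probably at the pins. Continue in small steps, reading the force.

>>> jog_arm(increments=[[0,0,0,0,0.05,0,-0.6]])

```text
clock: 12.8
ee_pos: [0.6194, -0.1877, 0.1359]
tool_rot: [-179.9, -0.0, 83.7]
wrist_force: [-3.2, 0.5, 2.0]
finger_gap: 0.0683
```

>>> jog_arm(increments=[[0,0,0,0,0.05,0,-0.6]])

```text
clock: 12.92
ee_pos: [0.6194, -0.1877, 0.1358]
tool_rot: [-179.8, -0.0, 83.7]
wrist_force: [-3.1, -0.3, 2.3]
finger_gap: 0.0682
```

>>> jog_arm(increments=[[-0.003,0,0,0,0.1,0,-0.6]])

```text
clock: 13.05
ee_pos: [0.6195, -0.1878, 0.1357]
tool_rot: [-179.9, 0.0, 83.7]
wrist_force: [-5.2, 0.8, 3.5]
finger_gap: 0.0683
```

>>> jog_arm(increments=[[-0.002,0,0,0,0.1,0,-0.6]])

```text
clock: 13.18
ee_pos: [0.6196, -0.1879, 0.1356]
tool_rot: [-179.8, 0.0, 83.6]
wrist_force: [-5.1, 1.1, 4.2]
finger_gap: 0.0686
```

>>> jog_arm(increments=[[-0.002,0,0,0,0.15,-0.03,-0.6]])

```text
clock: 13.3
ee_pos: [0.6197, -0.1881, 0.1356]
tool_rot: [-179.8, 0.0, 83.6]
wrist_force: [-5.1, 1.1, 3.1]
finger_gap: 0.0681
```

>>> jog_arm(increments=[[-0.003,0,0,0,0.18,-0.04,-0.6]])

```text
clock: 13.42
ee_pos: [0.6197, -0.1881, 0.1355]
tool_rot: [-179.7, 0.0, 83.6]
wrist_force: [-5.9, 0.5, 2.9]
finger_gap: 0.0682
```

>>> jog_arm(increments=[[-0.005,0,0,0,0.22,-0.04,-0.6]])

```text
clock: 13.55
ee_pos: [0.6198, -0.1881, 0.1355]
tool_rot: [-179.7, 0.1, 83.6]
wrist_force: [-8.2, 1.7, 5.7]
finger_gap: 0.0686
```

>>> jog_arm(increments=[[-0.006,0,0.001,0,0.26,-0.04,-0.6]])

```text
clock: 13.68
ee_pos: [0.6198, -0.1881, 0.1354]
tool_rot: [-179.7, 0.1, 83.5]
wrist_force: [-8.1, 1.0, 6.5]
finger_gap: 0.0683
```

>>> jog_arm(increments=[[-0.006,0,0.001,0,0.28,-0.1,-0.6],[-0.006,0,0.001,0,0.28,-0.1,-0.6]])

```text
clock: 13.92
ee_pos: [0.6199, -0.1883, 0.1356]
tool_rot: [-179.6, 0.1, 83.4]
wrist_force: [-7.1, 1.3, 1.9]
finger_gap: 0.0682
```

Run:
```python
from ov import *
s=robot.sense();print(s['wrist_force'],s['moment'])
ov('w6',(.6128,-.1868))
print(robot.sense()['wrist_force'])
```

```text
[-7.0631  1.319   1.8647] [0.1711 1.4196 0.085 ]
13.925 [ 0.6199 -0.1883  0.1356] [-179.6165    0.0832   83.3784] [-7.0631  1.319   1.8647] 0.06824126701511138
[-7.2009  0.6501  2.9514]
```

View pics/w6.png

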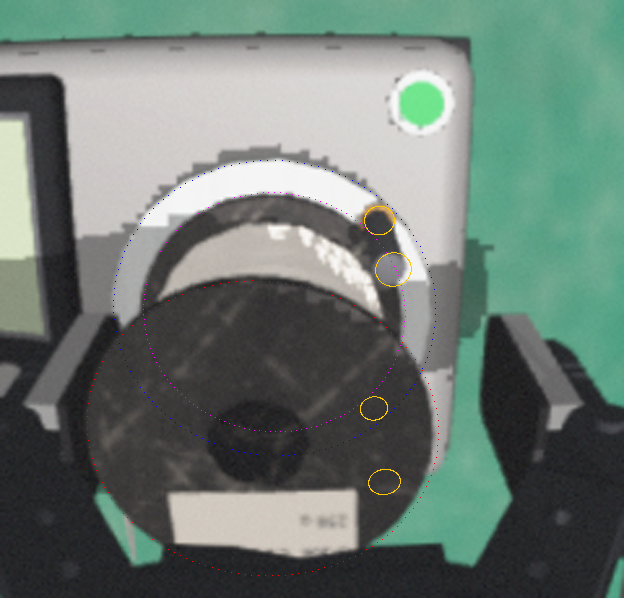

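>>> jog_arm(increments=[[-0.008,0,0.002,0,0.32,-0.1,-0.6]])

```text
clock: 14.1
ee_pos: [0.6199, -0.1883, 0.1355]
tool_rot: [-179.6, 0.1, 83.2]
wrist_force: [-8.6, 1.4, 3.7]
finger_gap: 0.0685
```

>>> jog_arm(increments=[[-0.008,0,0.002,-0.05,0.33,-0.08,-0.6]])

```text
clock: 14.22
ee_pos: [0.6198, -0.1884, 0.1354]
tool_rot: [-179.6, 0.1, 83.1]
wrist_force: [-8.8, 1.1, 5.5]
finger_gap: 0.0687
```

>>> jog_arm(increments=[[-0.008,0,0.002,-0.05,0.33,-0.08,-0.6]])

```text
clock: 14.35
ee_pos: [0.6198, -0.1885, 0.1355]
tool_rot: [-179.6, 0.1, 83.0]
wrist_force: [-9.0, 1.5, 4.9]
finger_gap: 0.0684
```

>>> jog_arm(increments=[[-0.008,0,0.002,0.05,0.33,-0.08,-0.6]])

```text
clock: 14.48
ee_pos: [0.6199, -0.1885, 0.1355]
tool_rot: [-179.6, 0.1, 82.8]
wrist_force: [-8.4, 0.4, 4.8]
finger_gap: 0.0683
```

>>> jog_arm(increments=[[-0.008,0,0.002,0.05,0.33,-0.08,-0.6]])

```text
clock: 14.6
ee_pos: [0.6198, -0.1885, 0.1355]
tool_rot: [-179.6, 0.2, 82.7]
wrist_force: [-8.1, 0.6, 4.5]
finger_gap: 0.0685
```

>>> jog_arm(increments=[[-0.008,0,-0.006,0.15,0.35,-0.1,-0.6]])

```text
clock: 14.72
ee_pos: [0.6199, -0.1882, 0.1356]
tool_rot: [-179.6, 0.3, 83.0]
wrist_force: [-8.2, -0.9, 3.8]
finger_gap: 0.0683
```

>>> jog_arm(increments=[[-0.008,0,-0.006,0.15,0.35,-0.1,-0.6]])

```text
clock: 14.85
ee_pos: [0.6199, -0.188, 0.1355]
tool_rot: [-179.6, 0.4, 83.3]
wrist_force: [-8.6, -0.9, 3.9]
finger_gap: 0.0687
```

>>> jog_arm(increments=[[-0.008,0,-0.006,-0.15,0.35,-0.1,-0.6]])

```text
clock: 14.98
ee_pos: [0.6199, -0.1884, 0.1354]
tool_rot: [-179.6, 0.3, 83.7]
wrist_force: [-8.4, 4.9, 4.0]
finger_gap: 0.0686
```

>>> jog_arm(increments=[[-0.008,0,-0.006,-0.15,0.35,-0.1,-0.6]])

```text
clock: 15.1
ee_pos: [0.6199, -0.1883, 0.1354]
tool_rot: [-179.6, 0.2, 84.0]
wrist_force: [-7.9, 4.2, 5.0]
finger_gap: 0.0681
```

>>> jog_arm(increments=[[-0.008,-0.002,0.003,0.05,0.36,-0.1,-0.6],[-0.008,-0.002,0.002,0,0.37,-0.1,-0.6]])

```text
clock: 15.35
ee_pos: [0.62, -0.1879, 0.1354]
tool_rot: [-179.5, 0.4, 83.7]
wrist_force: [-9.1, 0.4, 4.9]
finger_gap: 0.0683
```

>>> jog_arm(increments=[[-0.008,-0.002,0.002,0,0.38,-0.1,-0.6],[-0.008,-0.002,0,0,0.38,-0.1,-0.6]])

```text
clock: 15.6
ee_pos: [0.6201, -0.1878, 0.1352]
tool_rot: [-179.4, 0.7, 83.5]
wrist_force: [-9.8, 1.4, 3.9]
finger_gap: 0.0684
```

>>> jog_arm(increments=[[-0.008,0,0,0,0.38,-0.1,-0.6],[-0.008,0,0,0,0.38,-0.1,-0.6]])

```text
clock: 15.85
ee_pos: [0.6202, -0.1879, 0.1352]
tool_rot: [-179.3, 0.7, 83.5]
wrist_force: [-9.3, 1.6, 4.9]
finger_gap: 0.068
```

>>> jog_arm(increments=[[0,0,0,0,0.2,0,-0.6],[0,0,0,0,-0.2,0,-0.6],[-0.01,0.01,0,0,-0.4,0,-0.6],[0,0,0,0,0,0,-0.6],[0,0,0,0,0,0,-0.6]])

```text
clock: 16.48
ee_pos: [0.619, -0.1875, 0.1357]
tool_rot: [179.6, 0.1, 83.5]
wrist_force: [-0.0, -0.1, -0.4]
finger_gap: 0.0685
```

Run:
```python
from ov import *
ov('w7',(.6128,-.1868))
for n in ('top','side'):
    im=robot.capture(n);c=proj(n,[.6128,-.1868,.07]).astype(int)
    k=9;x0,y0=c[0]-30,c[1]-30
    big=cv2.resize(im[y0:y0+60,x0:x0+60],None,fx=k,fy=k,interpolation=cv2.INTER_CUBIC)
    for z,r,col in ((.052,.0275,(255,0,255)),(.1,.0275,(0,0,255)),(.052,.034,(255,0,0))):
        for a in np.linspace(0,6.28,150):
            u,v=proj(n,[.6128+r*np.cos(a),-.1868+r*np.sin(a),z]);cv2.circle(big,(int((u-x0+.5)*k),int((v-y0+.5)*k)),0,col,-1)
    cv2.imwrite(f'pics/{n}7.png',big)
```

```text
16.475 [ 0.619  -0.1875  0.1357] [179.622    0.052   83.5144] [-0.0204 -0.0627 -0.3781] 0.06849850943269824
```

View pics/w7.png

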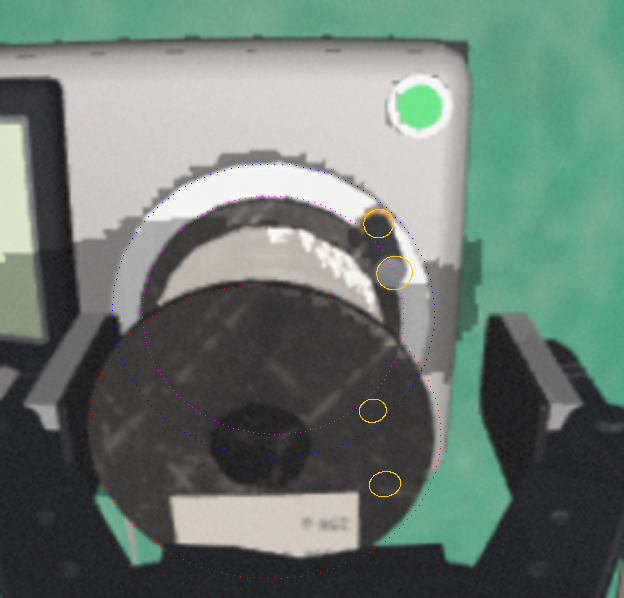

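View pics/side7.png

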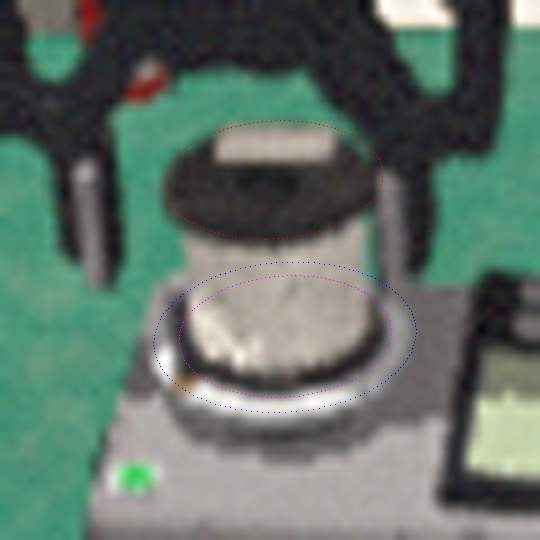

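>>> jog_arm(increments=[[0.006,0,-0.003,0,0.1,0,-0.6],[0,0,0,0,0.1,-0.05,-0.6]])

```text
clock: 16.88
ee_pos: [0.6197, -0.1876, 0.1356]
tool_rot: [-179.8, 0.1, 83.7]
wrist_force: [-2.7, 0.9, -1.4]
finger_gap: 0.0681
```

>>> jog_arm(increments=[[0,0,0,0,0.15,-0.1,-0.6]])

```text
clock: 17.0
ee_pos: [0.62, -0.1876, 0.136]
tool_rot: [-179.6, 0.1, 83.7]
wrist_force: [-2.2, 0.2, -1.3]
finger_gap: 0.0685
```

>>> jog_arm(increments=[[0,0,0,0,0.25,-0.1,-0.6]])

```text
clock: 17.12
ee_pos: [0.6205, -0.1877, 0.1362]
tool_rot: [-179.3, 0.1, 83.7]
wrist_force: [-5.2, 0.7, -2.2]
finger_gap: 0.0684
```

>>> jog_arm(increments=[[-0.012,0,0,0,0.3,-0.05,-0.6]])

```text
clock: 17.25
ee_pos: [0.6202, -0.1877, 0.1357]
tool_rot: [-179.5, 0.1, 83.7]
wrist_force: [-7.5, 1.7, 2.7]
finger_gap: 0.0686
```

>>> jog_arm(increments=[[-0.015,0,0,0,0.35,-0.1,-0.6]])

```text
clock: 17.38
ee_pos: [0.6199, -0.1876, 0.1357]
tool_rot: [-179.8, 0.1, 83.6]
wrist_force: [-7.8, 1.1, 2.1]
finger_gap: 0.0683
```

>>> jog_arm(increments=[[-0.015,0,0,0,0.38,-0.15,-0.6]])

```text
clock: 17.5
ee_pos: [0.6197, -0.1876, 0.136]
tool_rot: [179.9, 0.1, 83.6]
wrist_force: [-6.7, 1.2, -1.0]
finger_gap: 0.0684
```

>>> jog_arm(increments=[[-0.01,0,0,0,0.42,-0.15,-0.6]])

```text
clock: 17.62
ee_pos: [0.6197, -0.1877, 0.1362]
tool_rot: [179.9, 0.1, 83.6]
wrist_force: [-7.4, -0.5, -1.2]
finger_gap: 0.0684
```

>>> jog_arm(increments=[[-0.011,0,0,0,0.45,-0.18,-0.6]])

```text
clock: 17.75
ee_pos: [0.6197, -0.1877, 0.1364]
tool_rot: [179.8, 0.1, 83.6]
wrist_force: [-7.3, 1.3, -1.2]
finger_gap: 0.0681
```

>>> jog_arm(increments=[[-0.011,0,0,0,0.45,-0.18,-0.6]])

```text
clock: 17.88
ee_pos: [0.6197, -0.1877, 0.1365]
tool_rot: [179.8, 0.1, 83.6]
wrist_force: [-8.3, 1.6, -2.3]
finger_gap: 0.0685
```

>>> jog_arm(increments=[[-0.011,0,0,0,0.45,-0.18,-0.6]])

```text
clock: 18.0
ee_pos: [0.6197, -0.1877, 0.1366]
tool_rot: [179.8, 0.1, 83.5]
wrist_force: [-7.1, 1.6, -2.2]
finger_gap: 0.0686
```

>>> jog_arm(increments=[[-0.011,0,0,0,0.45,-0.18,-0.6]])

```text
clock: 18.12
ee_pos: [0.6197, -0.1877, 0.1366]
tool_rot: [179.8, 0.1, 83.5]
wrist_force: [-8.2, 2.0, -2.3]
finger_gap: 0.0684
```

>>> jog_arm(increments=[[-0.011,0,0,0.04,0.5,-0.17,-0.6],[-0.011,0,0,0.04,0.52,-0.15,-0.6],[-0.012,0,0,0.04,0.52,-0.15,-0.6],[-0.012,0,0,0.04,0.52,-0.15,-0.6]])

```text
clock: 18.62
ee_pos: [0.6199, -0.1876, 0.136]
tool_rot: [-180.0, 0.3, 83.4]
wrist_force: [-8.6, 0.0, 0.6]
finger_gap: 0.0682
```

>>> jog_arm(increments=[[-0.01,0,0,0,0.4,-0.1,-0.6],[-0.005,0,0,0,0.2,0,-0.6],[0,0,0,0,-0.2,0,-0.6],[0,0,0,0,-0.3,0,-0.6],[0,0,0,0,0,0,-0.6],[0,0,0,0,0,0,-0.6]])

```text
clock: 19.38
ee_pos: [0.6188, -0.1874, 0.1372]
tool_rot: [179.4, 0.3, 83.4]
wrist_force: [-1.3, -0.2, -0.9]
finger_gap: 0.0684
```

Run:
```python
from h import *
delta([.6128,-.1868,.1362],83.7)
```

```text
clk 19.375 shift cm [-0.0051 -0.6092  0.096 ] rot [ 0.0103  0.005  -0.0059] F [-1.2917 -0.1958 -0.8984] gap 0.06839621277638984
```

Now centre the open jaws about the reel, open fully and withdraw upwards.

>>> jog_arm(increments=[[0,0,0,0,-0.4,0,-0.6],[0.005,0.005,-0.005,0,-0.3,0,-0.6],[0,0,0,0,0,0,-0.6]])

```text
clock: 19.75
ee_pos: [0.6121, -0.1867, 0.1373]
tool_rot: [179.6, -0.0, 83.7]
wrist_force: [-0.7, 0.0, -0.8]
finger_gap: 0.0678
```

Run:
```python
from h import *
delta([.6128,-.1868,.1362],83.7)
```

```text
clk 19.75 shift cm [-0.0056  0.0751  0.1149] rot [ 0.0064 -0.0003 -0.0005] F [-0.6697  0.0097 -0.7847] gap 0.06784593047416332
```

>>> jog_arm(increments=[[0,0,0,0,0,-0.5,-0.7],[0,0,0,0,0,-1,-0.8],[0,0,0,0,0,-1,-0.8],[0,0,0,0,0,-1.5,-0.8],[0,0,0,0,0,-2,-0.8],[0,0,0,0,0,-2,-0.8],[0,0,0,0,0,-2,-0.8],[0,0,0,0,0,-1,-0.8],[0,0,0,-3,0,0,-0.8],[0,0,0,-3,0,0,-0.8],[0,0,0,0,0,0,-0.8],[0,0,0,0,0,0,-0.8],[0,0,0,0,0,0,-0.8]])

```text
clock: 21.38
ee_pos: [0.6061, -0.2441, 0.259]
tool_rot: [179.3, -0.1, 83.9]
wrist_force: [-1.1, -0.4, -0.6]
finger_gap: 0.0767
```

Run:
```python
from ov import *
ov('w8',(.6128,-.1868),crop=(60,300,200,440))
im=robot.capture('side');n='side';c=proj(n,[.6128,-.1868,.07]).astype(int)
k=9;x0,y0=c[0]-30,c[1]-30
big=cv2.resize(im[y0:y0+60,x0:x0+60],None,fx=k,fy=k,interpolation=cv2.INTER_CUBIC)
cv2.imwrite(f'pics/{n}8.png',big)
```

```text
21.375 [ 0.6061 -0.2441  0.259 ] [179.2567  -0.0889  83.928 ] [-1.1006 -0.4302 -0.5914] 0.07668691712201611
```

View pics/w8.png

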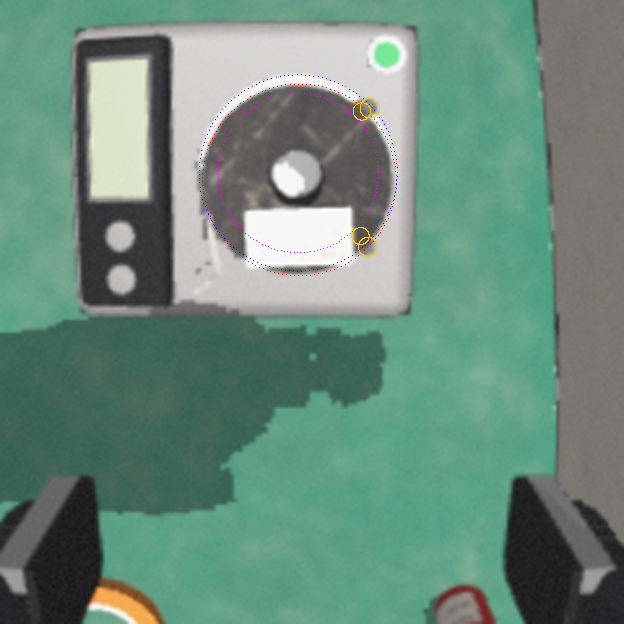

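View pics/side8.png

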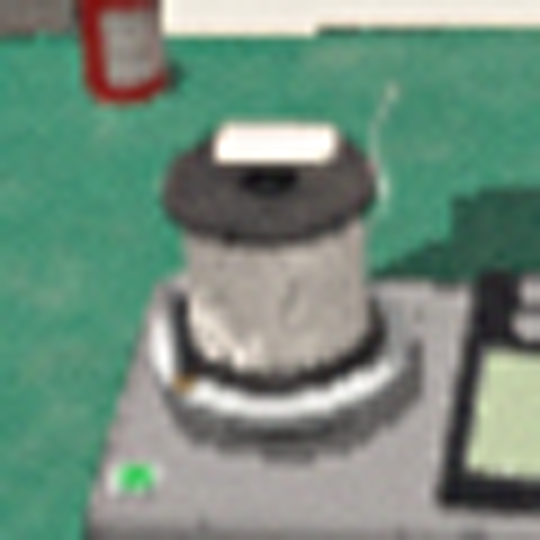

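```bash
python3 -c "
from cell import robot
print(robot.sense()['dq'],robot.job_done())"
```

```text
the job is handed in; nothing more can be done
[ 0.14705245  0.02623275  0.31129734 -0.00941091  0.06996002 -0.01328484
  0.00100808] None
```

The reel is on the scale pan, upright and home against the pins. I handed the job in at about 21.5 s of the 59 s allowed. No verdict is reported, so the results below are my own readings.

- **Placing:** I gripped the reel across its flanges and set it down about 12 mm short of the pins, with about 7 N on the pan at touchdown. I let go there, and the picture showed it clear of both pins.
- **First push:** One finger of the opened gripper slid the reel home and pressed at about 8–10 N for over a second. I also pushed sideways both ways. The tool moved only about 0.5 mm, so the reel was held on both sides.
- **Second push:** I repeated the push at about 7–9 N for about 1.4 s. For about 0.5 s of it the finger's slight lift took most of the reel's weight off the pan and the side force was within about 1 N. Both pins should therefore have been carrying load.
- **Last checks:** After I withdrew, the wrist picture matched the modelled home position to within about 0.5 mm, and the side picture showed the reel upright with no overhang. The fingers were well clear, and the remaining wrist force of about 1 N is sensor noise.

Three things I could not fully confirm:
- **Pin forces:** these are worked out from the wrist force, not measured.
- **Push force:** it mostly stayed a little under 10 N, and the highest reading was about 10 N.
- **Bystanders:** I took no final picture of the label roll, USB stick or loupe. The arm did not go near them while low.

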